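# Press three vial stoppers home in order

## Robot

A 6-joint arm with a two-finger parallel gripper is mounted at the origin on the work surface. World frame = base frame: x ahead of the robot, y to its left, z up, the work surface at z = 0. Lengths are in m, angles in rad, forces in N, time in s.
With the tool pointing down it reaches from about 0.2 to 0.875 m from the base axis. Payload 3.4 kg.
Tool frame: the origin (TCP) lies on the centre line of the jaws, within the pads' length; the fingertips stand 11 mm ahead of it and the grasp point (between the pads) lies 8 mm behind it; z points along the fingers, y is the direction in which the jaws open and shut (so a half turn about z gives the same grasp; the last joint's range is limited). The gripper opens to 94 mm and grips with 3 to 60 N. Pads are 16 mm wide; open, the fingers measure 119 mm over their backs; the gripper's body (75 mm by 177 mm) begins 78 mm behind the grasp point.
Start: joints at [-1.228, 0.276, 1.505, -0, 1.361, -0.121], TCP at [0.257, -0.514, 0.216] pointing down, gripper open.
Joint ranges: [-2.89, 2.89], [-0.75, 2.08], [0.22, 2.7], [-1.18, 4.32], [0.11, 2.71], [-2.7, 2.7]. Speed limits (rad/s): [2.57, 2.57, 3.14, 3.14, 3.14, 3.14].

## Interface

Orientations are given as a unit quaternion [w, x, y, z].
In Python, from station import robot gives the robot as it stands. The module is installed in compiled form; this text tells all that it offers.
- The arm moves only by the shell command python3 -m inch 'ROWS'. ROWS is JSON, a list of rows, each a list of 3 entries, a list of its own where there are three numbers: the shift along the tool's x, y, z in mm, then the turn, a rotation vector about the tool's x, y, z in degrees, then the closure, from 0 (fully open) to 1 (shut). A call has 1 to 10 rows; each row is the pose to reach, as a shift and turn from the pose commanded when the call began, along the tool's axes at that moment; what a row does not reach only later rows make up. A row lasts 1/12 s, in which the tool goes at most 41.7 mm and 7.16 degrees, less where a joint would pass 70% of its speed; a pose out of reach is approached as far as the arm can. A call with a gripper value outside its range is refused whole. The fingers move at their own pace and stop on an object; the grip force is fixed at half the most. Time passes only in rows, so rows that repeat a pose let the fingers close. It gives the time, the measured TCP pose, the force and the opening at its end, in the units of the state.
- robot.sense(): the state, without advancing time (a new reading comes with each control period).
- robot.get_image(name): name is "side" or "top" or "wrist"; returns a dict with "frame" (480x640x3 uint8, red, green, blue), "camera_matrix" (3x3 intrinsics, pixels), "R" (3x3) and "t" (3): a world point X has camera coordinates R X + t. Camera axes: x right, y down, z forward; pixel columns grow to the right and rows downward; lengths in m; the calibration is good to about 2 mm. A picture is of the moment at which its call begins. There is no depth.
- robot.finish_job(): hands the job in, once; it reports no verdict.
Trained networks look in a picture, given as the dict that the camera call returned (one of the last four; its "shot" number tells which), for a name from the list of things; names that differ only in an ending like _2 or _b are one class to them, and where a whole thing is asked for, a point or a joint stands for the part that bears it (a point fixed in the world has none). Each returns a list of dicts, best first, with "conf" (0 to 1); they miss things now and then, are a little off and sometimes report something else, mostly with a low value. They report only what shows in the picture. A call takes as long as a camera call.
- robot.spot_in(picture, target): "box" ([left, top, right, bottom] in pixels, round what is visible of it).
- robot.tip_of(picture, target): "pixel" ([column, row] in pixels: a listed point, or the origin of a listed thing).
The state is a dict: "time": time; "joint_pos": joint angles; "qd": joint speeds; "effort": joint torques, N m; "ee_pos": TCP position; "ee_rot": TCP orientation; "wrist_force": force on the tool from outside, world axes, zero at the start; "torque": the same for the moment, N m; "gripper_width": opening from 0.0 (shut) to 1.0 (fully open).
Only numpy, scipy, OpenCV 4.12 (cv2) and the standard library are available. Lean on these libraries where they do the work, as an engineer would, in place of code of your own. Each camera call takes 0.05 s, during which the arm holds its last target. There are 200 camera calls.

## Task

Seal three of the five amber vials on the rubber mat: with the fingertips, lightly press the raised stopper of the purple vial all the way down, then the yellow one, then the blue one. Leave the red and green stoppers raised, and do not lift, tip or slide any vial or disturb the other things on the bench.

Things in the scene. Friction and masses are not known exactly. Their poses are not given: they have to be found in the camera images.
- purple_top (a point): centre of the flat top of the purple stopper, a round disc 30 mm across and 7 mm thick; it stands about 74 mm above the work surface when raised and 66 mm when fully down, and moves with the stopper (but not with the give of its crown)
- stopper_purple (a joint): how far the purple stopper is pushed in, in m: 0 to 0.0015 at the start (raised), 0.008 fully down, where it stops; its rubber crown then gives up to 3 mm more, from 4.5 N to 13.5 N of push, and springs back; it slides straight down against a steady friction of about 3 N (a push of 5 to 6 N is plenty, over 25 N is too hard) and stays where it is left
- vial_purple: amber glass vial with paper label and purple stopper, 40 mm across, glass 56 mm tall, about 140 g, standing loose on the mat; origin at the centre of its underside, z up. Vials stand at least 75 mm apart, centre to centre, in any order of colours
- yellow_top (a point): centre of the flat top of the yellow stopper, a round disc 30 mm across and 7 mm thick; it stands about 74 mm above the work surface when raised and 66 mm when fully down, and moves with the stopper (but not with the give of its crown)
- stopper_yellow (a joint): how far the yellow stopper is pushed in, in m: 0 to 0.0015 at the start (raised), 0.008 fully down, where it stops; its rubber crown then gives up to 3 mm more, from 4.5 N to 13.5 N of push, and springs back; it slides straight down against a steady friction of about 3 N (a push of 5 to 6 N is plenty, over 25 N is too hard) and stays where it is left
- vial_yellow: amber glass vial with paper label and yellow stopper, 40 mm across, glass 56 mm tall, about 140 g, standing loose on the mat; origin at the centre of its underside, z up. Vials stand at least 75 mm apart, centre to centre, in any order of colours
- blue_top (a point): centre of the flat top of the blue stopper, a round disc 30 mm across and 7 mm thick; it stands about 74 mm above the work surface when raised and 66 mm when fully down, and moves with the stopper (but not with the give of its crown)
- stopper_blue (a joint): how far the blue stopper is pushed in, in m: 0 to 0.0015 at the start (raised), 0.008 fully down, where it stops; its rubber crown then gives up to 3 mm more, from 4.5 N to 13.5 N of push, and springs back; it slides straight down against a steady friction of about 3 N (a push of 5 to 6 N is plenty, over 25 N is too hard) and stays where it is left
- vial_blue: amber glass vial with paper label and blue stopper, 40 mm across, glass 56 mm tall, about 140 g, standing loose on the mat; origin at the centre of its underside, z up. Vials stand at least 75 mm apart, centre to centre, in any order of colours
- red_top (a point): centre of the flat top of the red stopper, a round disc 30 mm across and 7 mm thick; it stands about 74 mm above the work surface when raised and 66 mm when fully down, and moves with the stopper (but not with the give of its crown)
- stopper_red (a joint): how far the red stopper is pushed in, in m: 0 to 0.0015 at the start (raised), 0.008 fully down, where it stops; its rubber crown then gives up to 3 mm more, from 4.5 N to 13.5 N of push, and springs back; it slides straight down against a steady friction of about 3 N (a push of 5 to 6 N is plenty, over 25 N is too hard) and stays where it is left
- vial_red: amber glass vial with paper label and red stopper, 40 mm across, glass 56 mm tall, about 140 g, standing loose on the mat; origin at the centre of its underside, z up. Vials stand at least 75 mm apart, centre to centre, in any order of colours
- green_top (a point): centre of the flat top of the green stopper, a round disc 30 mm across and 7 mm thick; it stands about 74 mm above the work surface when raised and 66 mm when fully down, and moves with the stopper (but not with the give of its crown)
- stopper_green (a joint): how far the green stopper is pushed in, in m: 0 to 0.0015 at the start (raised), 0.008 fully down, where it stops; its rubber crown then gives up to 3 mm more, from 4.5 N to 13.5 N of push, and springs back; it slides straight down against a steady friction of about 3 N (a push of 5 to 6 N is plenty, over 25 N is too hard) and stays where it is left
- vial_green: amber glass vial with paper label and green stopper, 40 mm across, glass 56 mm tall, about 140 g, standing loose on the mat; origin at the centre of its underside, z up. Vials stand at least 75 mm apart, centre to centre, in any order of colours
- mat: dark blue-green rubber mat under the vials, 300 x 360 mm, 3 mm thick, fixed; origin at the centre of its underside
- marker: bystander, loose: the black marker pen with blue cap lying on the mat near the robot (20 x 130 x 15) mm; origin under its centre; to be left alone
- dish: bystander, loose: the small white bowl at the mat's far left (68 across, 28 tall) mm; origin under its centre; to be left alone
- beaker: bystander, loose: the clear glass beaker at the mat's far right (56 across, 65 tall) mm; origin under its centre; to be left alone
- reagent: bystander, loose: the white bottle with blue cap right of the mat (60 across, 130 tall) mm; origin under its centre; to be left alone
- jar: bystander, loose: the glass jar with red cap left of the mat (64 across, 75 tall) mm; origin under its centre; to be left alone
- slide_box: bystander, loose: the yellow slide box left of the mat (87 x 102 x 30) mm; origin under its centre; to be left alone

How it is judged:
On the way, in this order (a step that is already met when the one before it is completed fails the run):
1. the purple stopper is pressed down (6 of its 8 mm or more) (value of joint stopper_purple above 0.006 m), for 0.2 s.
2. the yellow stopper is pressed down (6 of its 8 mm or more) (value of joint stopper_yellow above 0.006 m), for 0.2 s.
3. the blue stopper is pressed down (6 of its 8 mm or more) (value of joint stopper_blue above 0.006 m), for 0.2 s.
At the end, for the whole second after the job is handed in: The purple, yellow and blue stoppers are down (6 of 8 mm or more), the red and green ones still raised (less than 3 mm in), all five vials upright (within 0.1 rad), at rest and within 25 mm of where they stood, the other loose things within 30 mm of where they stood (value of joint each of stopper_purple, stopper_yellow, stopper_blue above 0.006 m and value of joint each of stopper_red, stopper_green below 0.003 m and angle between each of vial_purple, vial_yellow, vial_blue, vial_red, vial_green's own z axis and vertical below 0.1 rad and linear speed of each of vial_purple, vial_yellow, vial_blue, vial_red, vial_green below 0.02 m/s and distance of each of vial_purple, vial_yellow, vial_blue, vial_red, vial_green from where it was at the start of the episode below 0.025 m and distance of each of marker, dish, beaker, reagent, jar, slide_box from where it was at the start of the episode below 0.03 m); the robot touches nothing.
It fails at once if the yellow stopper is pushed in (over 3 mm) before the purple one is down, or the blue before the yellow ((value of joint stopper_yellow above 0.003 m and value of joint stopper_purple below 0.0055 m) or (value of joint stopper_blue above 0.003 m and value of joint stopper_yellow below 0.0055 m)).
It fails at once if the red or green stopper is pushed in over 3 mm (value of joint any of stopper_red, stopper_green above 0.003 m).
It fails at once if a vial or its stopper is pressed or squeezed with more than 25 N (contact force between any of the fingers, the arm and vial_purple above 25 N or contact force between any of the fingers, the arm and vial_yellow above 25 N or contact force between any of the fingers, the arm and vial_blue above 25 N or contact force between any of the fingers, the arm and vial_red above 25 N or contact force between any of the fingers, the arm and vial_green above 25 N).
It fails at once if a vial is lifted (underside over 12 mm above the work surface), tipped over 0.3 rad or slid over 25 mm ((height (world z) of vial_purple above 0.012 m or angle between vial_purple's own z axis and vertical above 0.3 rad or distance of vial_purple from where it was at the start of the episode above 0.025 m) or (height (world z) of vial_yellow above 0.012 m or angle between vial_yellow's own z axis and vertical above 0.3 rad or distance of vial_yellow from where it was at the start of the episode above 0.025 m) or (height (world z) of vial_blue above 0.012 m or angle between vial_blue's own z axis and vertical above 0.3 rad or distance of vial_blue from where it was at the start of the episode above 0.025 m) or (height (world z) of vial_red above 0.012 m or angle between vial_red's own z axis and vertical above 0.3 rad or distance of vial_red from where it was at the start of the episode above 0.025 m) or (height (world z) of vial_green above 0.012 m or angle between vial_green's own z axis and vertical above 0.3 rad or distance of vial_green from where it was at the start of the episode above 0.025 m)).
It fails at once if another loose thing is moved by more than 30 mm (distance of any of marker, dish, beaker, reagent, jar, slide_box from where it was at the start of the episode above 0.03 m).
It also fails if it takes over 48 s, if anything falls off the work surface, if the arm or the gripper's body presses on something with over 40 N, if the wrist force passes 120 N, or if a joint passes its speed limit or range.

## Working session

There is one attempt and no reset: what is moved stays moved. The work goes in short steps, Python scripts to look and compute and a shell command to move; the robot and the scene stay as the last step left them, time stands still between calls to the robot, and variables do not carry over. Pictures are saved under pics/ and viewed, about 8 in all and at most 12, crops included, and the job is handed in when it is done.

```bash
mkdir -p pics; cat > h.py <<'E'
import numpy as np, cv2
from station import robot
C=['purple','yellow','blue','red','green']
def ray(p,px,z):
    K,R,t=[np.array(p[k],float) for k in('camera_matrix','R','t')]
    d=R.T@np.linalg.solve(K,[px[0],px[1],1]); o=-R.T@t
    return o+d*(z-o[2])/d[2]
def proj(p,X):
    c=np.array(p['R'])@X+np.array(p['t']); u=np.array(p['camera_matrix'])@c; return u[:2]/u[2]
E
python3 - <<'E'
from h import *
s=robot.sense(); print({k:np.round(v,3) for k,v in s.items()})
ims=[]
for cam in('top','side'):
    p=robot.get_image(cam)
    cv2.imwrite(f'pics/{cam}0.png',p['frame'][:,:,::-1])
    for c in C:
        r=robot.tip_of(p,c+'_top')
        print(cam,c,[(np.round(q['pixel'],1),round(q['conf'],2),np.round(ray(p,q['pixel'],.0735),4)) for q in r[:2]])
E
```

```text
{'time': np.float64(0.0), 'joint_pos': array([-1.228,  0.277,  1.506, -0.   ,  1.361, -0.121]), 'qd': array([-0.001,  0.003,  0.   ,  0.001, -0.001,  0.   ]), 'effort': array([ 1.0000e-03, -4.0458e+01, -2.3723e+01,  7.0000e-02,  3.5000e-02,
       -0.0000e+00]), 'ee_pos': array([ 0.257, -0.514,  0.216]), 'ee_rot': array([-0.001,  0.973,  0.23 , -0.   ]), 'wrist_force': array([ 0.021,  0.479, -0.386]), 'torque': array([ 0.042,  0.   , -0.027]), 'gripper_width': np.float64(0.996)}
top purple [(array([251.9, 283.8]), 0.7, array([0.4933, 0.1176, 0.0735]))]
top yellow [(array([318.8, 239.4]), 0.69, array([ 0.5845, -0.0259,  0.0735]))]
top blue [(array([345.1, 281.4]), 0.68, array([ 0.4939, -0.0799,  0.0735])), (array([269.1, 238.3]), 0.38, array([0.589 , 0.0797, 0.0735]))]
top red [(array([300.8, 283.8]), 0.48, array([0.491 , 0.0143, 0.0735]))]
top green [(array([271.5, 239.6]), 0.53, array([0.5861, 0.0746, 0.0735]))]
side purple [(array([309.6, 245.5]), 0.66, array([0.5297, 0.0381, 0.0735])), (array([296.8, 276.8]), 0.46, array([0.4866, 0.1213, 0.0735]))]
side yellow [(array([306.9, 219.4]), 0.61, array([ 0.5912, -0.0208,  0.0735]))]
side blue [(array([295.4, 300.2]), 0.64, array([0.4471, 0.1668, 0.0735])), (array([359.2, 226.9]), 0.47, array([ 0.494 , -0.0779,  0.0735]))]
side red [(array([328.2, 247.3]), 0.53, array([0.4988, 0.0165, 0.0735])), (array([309.4, 264.6]), 0.43, array([0.492 , 0.0801, 0.0735]))]
side green [(array([295.2, 302.7]), 0.7, array([0.4432, 0.1714, 0.0735])), (array([273.5, 240.9]), 0.58, array([0.5927, 0.078 , 0.0735]))]
```

View pics/top0.png

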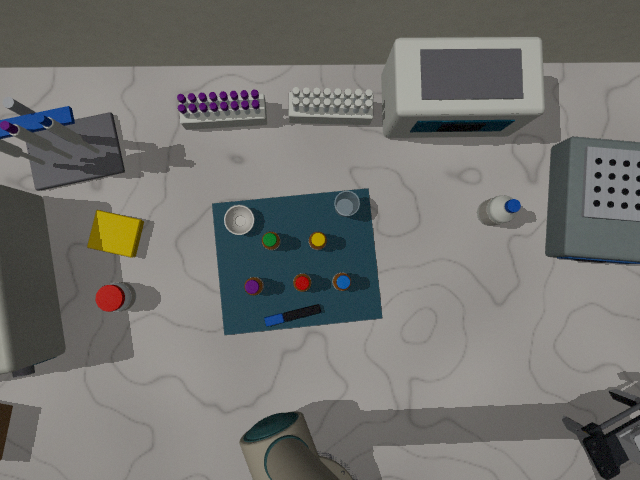

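View pics/side0.png

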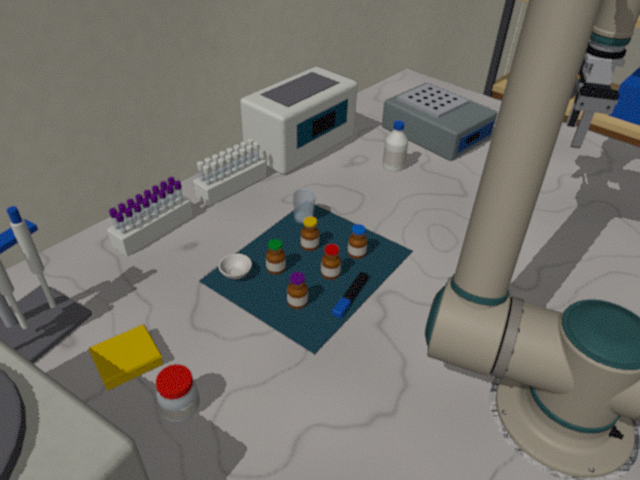

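The top view shows purple at about (253,286), red (303,283), blue (342,282), green (271,240) and yellow (318,240). The side view agrees: purple is nearest-left and yellow is at the back beside the beaker. Next I refine the positions by colour and work out the first move.

```bash
cat >> h.py <<'E'
from scipy.spatial.transform import Rotation as Ro
def toolR(): 
    q=robot.sense()['ee_rot']; return Ro.from_quat([q[1],q[2],q[3],q[0]])
def shift(target):
    return np.round(toolR().inv().apply(np.array(target)-robot.sense()['ee_pos'])*1000,1)
HUE={'purple':(135,160),'yellow':(22,32),'blue':(102,118),'red':(0,4),'green':(55,75)}
def blob(p,c,guess,r=14):
    h=cv2.cvtColor(p['frame'],cv2.COLOR_RGB2HSV).astype(int); u,v=np.round(guess).astype(int)
    m=(h[...,0]>=HUE[c][0])&(h[...,0]<=HUE[c][1])&(h[...,1]>120)&(h[...,2]>60)
    if c=='red': m|=(h[...,0]>=176)&(h[...,1]>120)&(h[...,2]>60)
    k=np.zeros(m.shape,bool); k[max(v-r,0):v+r,max(u-r,0):u+r]=1; m&=k
    ys,xs=np.nonzero(m); return np.array([xs.mean()+0.,ys.mean()+0.]),len(xs),np.ptp(xs)+1,np.ptp(ys)+1
E
python3 - <<'E'
from h import *
p=robot.get_image('top'); print('cam',-np.array(p['R']).T@p['t'])
G=dict(purple=(253,286),red=(303,283),blue=(342,282),green=(271,240),yellow=(318,240))
for c in C:
    b=blob(p,c,G[c]); print(c,b,ray(p,b[0],.072).round(4))
q=robot.get_image('side')
G=dict(purple=(297,279),red=(331,250),blue=(358,231),green=(276,244),yellow=(310,222))
for c in C:
    b=blob(q,c,G[c],9); print(c,b,ray(q,b[0],.072).round(4))
print(toolR().as_matrix().round(3)); print(shift([.4935,.117,.18]))
E
```

```text
cam [0.52229707 0.00933169 1.06224986]
purple (array([251.45578231, 286.48979592]), 147, np.int64(14), np.int64(14)) [0.4876 0.1188 0.072 ]
yellow (array([317.71428571, 239.20779221]), 154, np.int64(14), np.int64(14)) [ 0.585  -0.0237  0.072 ]
blue (array([343.11971831, 281.78169014]), 142, np.int64(13), np.int64(14)) [ 0.4932 -0.0758  0.072 ]
red (array([301.84827586, 282.57241379]), 145, np.int64(14), np.int64(14)) [0.4935 0.0121 0.072 ]
green (array([269.24285714, 239.25714286]), 140, np.int64(14), np.int64(14)) [0.587  0.0795 0.072 ]
purple (array([296.96153846, 277.75641026]), 156, np.int64(15), np.int64(13)) [0.4857 0.1218 0.072 ]
yellow (array([309.88235294, 221.42016807]), 119, np.int64(14), np.int64(11)) [ 0.5832 -0.0215  0.072 ]
blue (array([357.85820896, 229.03731343]), 134, np.int64(17), np.int64(11)) [ 0.4927 -0.0719  0.072 ]
red (array([331.22302158, 249.28776978]), 139, np.int64(15), np.int64(12)) [0.4915 0.0156 0.072 ]
green (array([274.536, 244.024]), 125, np.int64(14), np.int64(11)) [0.5856 0.0822 0.072 ]
[[ 0.894  0.447  0.   ]
 [ 0.447 -0.894 -0.   ]
 [-0.     0.    -1.   ]]
[ 493.7 -458.9   36.4]
```

```bash
python3 -m inch '[[[12,-11,0],[0,0,0],1],[[36,-34,0],[0,0,0],1],[[62,-59,0],[0,0,0],1],[[89,-84,0],[0,0,0],1],[[116,-110,0],[0,0,0],1],[[143,-136,0],[0,0,0],1],[[170,-161,0],[0,0,0],1],[[196,-186,0],[0,0,0],1],[[220,-209,0],[0,0,0],1],[[244,-232,0],[0,0,0],1]]'
python3 -m inch '[[[26,-25,0],[0,0,0],1],[[53,-50,2],[0,0,0],1],[[80,-76,5],[0,0,0],1],[[107,-101,10],[0,0,0],1],[[134,-127,14],[0,0,0],1],[[161,-153,18],[0,0,0],1],[[188,-178,22],[0,0,0],1],[[212,-201,24],[0,0,0],1],[[233,-221,26],[0,0,0],1],[[245,-232,26],[0,0,0],1]]'
python3 - <<'E'
from h import *
print(robot.sense()['ee_pos'],toolR().as_matrix().round(3))
p=robot.get_image('wrist'); cv2.imwrite('pics/w1.png',p['frame'][:,:,::-1]); print('cam',-np.array(p['R']).T@p['t'])
for c in C:
    g=proj(p,np.array(dict(purple=(.487,.120,.073),red=(.4925,.014,.073),blue=(.493,-.074,.073),green=(.5865,.081,.073),yellow=(.5845,-.0225,.073))[c]))
    r=robot.tip_of(p,c+'_top'); print(c,g.round(),[(np.round(q['pixel'],1),round(q['conf'],2),ray(p,q['pixel'],.0735).round(4)) for q in r[:2]])
E
```

```text
time: 1.53
ee_pos: [0.3714, -0.1947, 0.2166]
ee_rot: [-0.0, 0.973, 0.23, 0.0]
wrist_force: [0.6, 0.6, -0.8]
gripper_width: 0.323
time: 2.37
ee_pos: [0.4863, 0.1232, 0.1901]
ee_rot: [-0.001, 0.973, 0.231, -0.0]
wrist_force: [-0.5, -0.7, 0.1]
gripper_width: 0.007
[0.48631505 0.12322731 0.19007608] [[ 0.893  0.45  -0.001]
 [ 0.45  -0.893  0.002]
 [ 0.    -0.002 -1.   ]]
cam [0.55121948 0.15544736 0.35828811]
purple [315. 244.] [(array([320.4, 245.6]), 0.75, array([0.488 , 0.1163, 0.0735]))]
yellow [563. 212.] [(array([568.8, 213.8]), 0.86, array([ 0.5855, -0.0266,  0.0735]))]
blue [548. 349.] [(array([552.3, 348.2]), 0.75, array([ 0.4955, -0.076 ,  0.0735])), (array([437.6, 140.5]), 0.15, array([0.5869, 0.0798, 0.0735]))]
red [448. 301.] [(array([450.3, 302.9]), 0.77, array([0.4922, 0.0118, 0.0735])), (array([436.6, 140.5]), 0.16, array([0.5866, 0.0804, 0.0735]))]
green [436. 140.] []
```

View pics/w1.png

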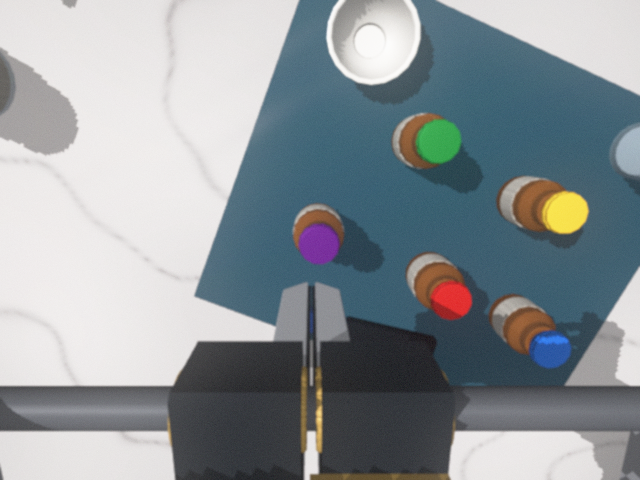

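The wrist view shows the purple disc at (319,244), green (438,142), yellow (565,213), red (451,300) and blue (549,349). The detections agree with the fixed cameras to within 2–3 mm. Next I descend above purple.

```bash
python3 -m inch '[[[0,0.5,10],[0,0,0],1],[[0,1,30],[0,0,0],1],[[0,1,50],[0,0,0],1],[[0,1,70],[0,0,0],1],[[0,1,85],[0,0,0],1],[[0,1,90],[0,0,0],1],[[0,1,90],[0,0,0],1],[[0,1,90],[0,0,0],1]]'
python3 - <<'E'
from h import *
print(robot.sense()['wrist_force'],shift([.488,.118,.088]))
p=robot.get_image('wrist'); cv2.imwrite('pics/w2.png',p['frame'][:,:,::-1])
r=robot.tip_of(p,'purple_top'); print([(np.round(q['pixel'],1),round(q['conf'],2),ray(p,q['pixel'],.0735).round(4)) for q in r[:2]])
E
```

```text
time: 3.33
ee_pos: [0.4876, 0.118, 0.1006]
ee_rot: [0.0, 0.973, 0.229, 0.0]
wrist_force: [0.1, 0.5, 0.3]
gripper_width: 0.007
[0.07324681 0.54877054 0.27596556] [ 0.4  0.2 12.6]
[(array([309.3, 289.1]), 0.69, array([0.4868, 0.1181, 0.0735]))]
```

View pics/w2.png

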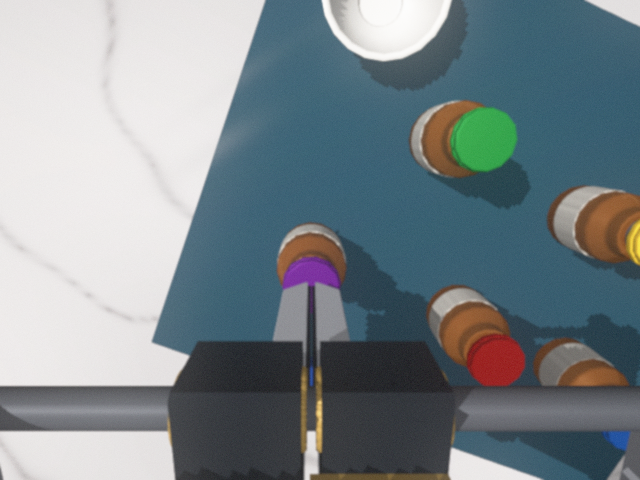

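The purple disc sits centred under the tips (columns about 283–340, tips at about 312). Now I descend slowly and watch the force.

```bash
python3 -m inch '[[[0,0,5],[0,0,0],1],[[0,0,10],[0,0,0],1],[[0,0,13],[0,0,0],1],[[0,0,15],[0,0,0],1],[[0,0,16],[0,0,0],1],[[0,0,17],[0,0,0],1],[[0,0,18],[0,0,0],1],[[0,0,19],[0,0,0],1],[[0,0,20],[0,0,0],1],[[0,0,20],[0,0,0],1]]'
python3 -m inch '[[[0,0,1],[0,0,0],1],[[0,0,2],[0,0,0],1],[[0,0,3],[0,0,0],1],[[0,0,3],[0,0,0],1]]'
```

```text
time: 4.27
ee_pos: [0.4873, 0.1186, 0.0804]
ee_rot: [0.0, 0.973, 0.23, -0.0]
wrist_force: [-1.0, -0.4, 2.0]
gripper_width: 0.004
time: 4.6
ee_pos: [0.4873, 0.1185, 0.0773]
ee_rot: [0.0, 0.973, 0.23, -0.0]
wrist_force: [0.1, 0.7, 2.2]
gripper_width: 0.007
```

```bash
python3 -m inch '[[[0,0,0.5],[0,0,0],1],[[0,0,1],[0,0,0],1],[[0,0,1],[0,0,0],1]]'
python3 -m inch '[[[0,0,0.5],[0,0,0],1],[[0,0,1],[0,0,0],1],[[0,0,1],[0,0,0],1]]'
```

```text
time: 4.85
ee_pos: [0.4874, 0.1186, 0.0767]
ee_rot: [0.0, 0.973, 0.23, 0.0]
wrist_force: [-1.2, -0.4, 5.6]
gripper_width: 0.003
time: 5.1
ee_pos: [0.4875, 0.1186, 0.076]
ee_rot: [0.0, 0.973, 0.23, 0.0]
wrist_force: [-3.3, -0.8, 7.7]
gripper_width: 0.004
```

The force is 7.7 N with the stopper seated (past 4.5 N). I hold briefly, then lift straight up.

```bash
python3 -m inch '[[[0,0,0],[0,0,0],1],[[0,0,0],[0,0,0],1],[[0,0,-2],[0,0,0],1],[[0,0,-6],[0,0,0],1],[[0,0,-15],[0,0,0],1],[[0,0,-30],[0,0,0],1],[[0,0,-50],[0,0,0],1],[[0,0,-55],[0,0,0],1],[[0,0,-55],[0,0,0],1]]'
python3 - <<'E'
from h import *
print(robot.sense()['wrist_force'],shift([.585,-.025,.135]))
p=robot.get_image('side'); cv2.imwrite('pics/s3.png',cv2.resize(p['frame'][180:330,220:420,::-1],(800,600),interpolation=cv2.INTER_CUBIC))
w=robot.get_image('wrist')
for c in('purple','yellow','blue'):
    r=robot.tip_of(w,c+'_top'); print(c,[(np.round(q['pixel'],1),round(q['conf'],2),ray(w,q['pixel'],.0735).round(4)) for q in r[:1]])
E
```

```text
time: 5.85
ee_pos: [0.4891, 0.1187, 0.1321]
ee_rot: [0.0, 0.973, 0.23, 0.002]
wrist_force: [-0.4, -0.1, 0.1]
gripper_width: 0.002
[-0.44200674 -0.05847493  0.11860095] [ 21.5 171.5  -2.5]
purple [(array([461.6, 141.6]), 0.66, array([0.5864, 0.0788, 0.0735]))]
yellow [(array([622.8, 235.6]), 0.65, array([ 0.5832, -0.0282,  0.0735]))]
blue [(array([597.1, 397. ]), 0.72, array([ 0.4932, -0.0769,  0.0735]))]
```

View pics/s3.png

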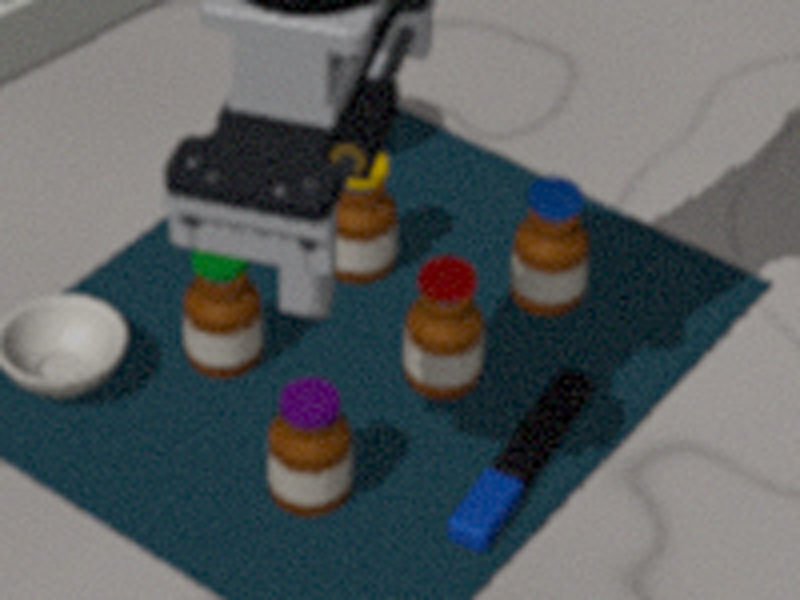

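The crop shows the purple stopper seated low on its vial (about (310,400)), with the other four still raised. The vial is upright and in place. Next I go to yellow.

```bash
python3 -m inch '[[[1,10,0],[0,0,0],1],[[4,32,0],[0,0,0],1],[[8,62,0],[0,0,0],1],[[12,92,0],[0,0,0],1],[[16,122,0],[0,0,0],1],[[20,148,0],[0,0,0],1],[[22,165,5],[0,0,0],1],[[22,171,18],[0,0,0],1],[[22,171,30],[0,0,0],1],[[22,171,30],[0,0,0],1]]'
python3 -m inch '[[[0,0,0],[0,0,0],1],[[0,0,0],[0,0,0],1]]'
python3 - <<'E'
from h import *
print(shift([.585,-.025,.088]))
w=robot.get_image('wrist'); cv2.imwrite('pics/w4.png',w['frame'][:,:,::-1])
for c in('yellow','blue'):
    r=robot.tip_of(w,c+'_top'); print(c,[(np.round(q['pixel'],1),round(q['conf'],2),ray(w,q['pixel'],.0735).round(4)) for q in r[:1]])
E
```

```text
time: 6.93
ee_pos: [0.5816, -0.0251, 0.0972]
ee_rot: [-0.001, 0.973, 0.229, -0.003]
wrist_force: [0.0, 0.4, -0.4]
gripper_width: 0.006
time: 7.1
ee_pos: [0.5836, -0.0244, 0.1005]
ee_rot: [-0.0, 0.973, 0.23, -0.0]
wrist_force: [-0.4, -0.5, 0.6]
gripper_width: 0.005
[ 1.   1.2 12.5]
yellow [(array([ 56.6, 283.9]), 0.66, array([0.5293, 0.0888, 0.0735]))]
blue [(array([323.3, 461.7]), 0.92, array([ 0.4946, -0.077 ,  0.0735]))]
```

View pics/w4.png

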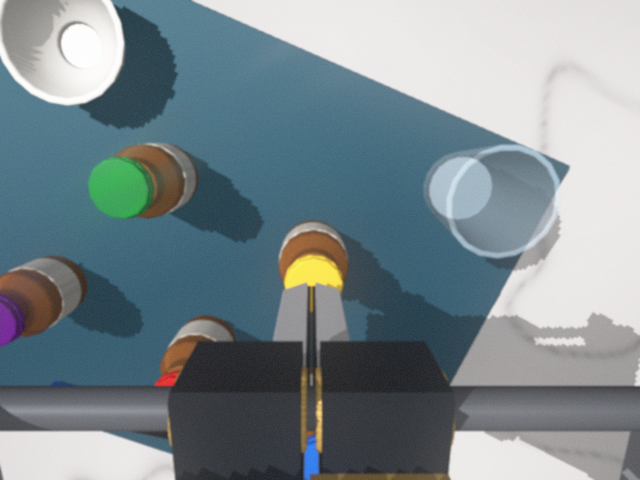

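Yellow is centred under the tips (columns about 285–343). I press it the same way.

```bash
python3 -m inch '[[[0.5,1,5],[0,0,0],1],[[0.5,1,10],[0,0,0],1],[[0.5,1,13],[0,0,0],1],[[0.5,1,15],[0,0,0],1],[[0.5,1,16],[0,0,0],1],[[0.5,1,17],[0,0,0],1],[[0.5,1,18],[0,0,0],1],[[0.5,1,19],[0,0,0],1],[[0.5,1,20],[0,0,0],1],[[0.5,1,20],[0,0,0],1]]'
python3 -m inch '[[[0,0,1],[0,0,0],1],[[0,0,2],[0,0,0],1],[[0,0,3],[0,0,0],1],[[0,0,4],[0,0,0],1],[[0,0,4],[0,0,0],1]]'
```

```text
time: 8.08
ee_pos: [0.5843, -0.0252, 0.0803]
ee_rot: [-0.0, 0.973, 0.23, -0.0]
wrist_force: [-1.9, -0.5, 1.6]
gripper_width: 0.006
time: 8.5
ee_pos: [0.5844, -0.0252, 0.0767]
ee_rot: [-0.0, 0.973, 0.23, -0.0]
wrist_force: [-2.5, 1.4, 6.7]
gripper_width: 0.005
```

```bash
python3 -m inch '[[[0,0,0.5],[0,0,0],1],[[0,0,0.7],[0,0,0],1],[[0,0,0.7],[0,0,0],1]]'
python3 -m inch '[[[0,0,0],[0,0,0],1],[[0,0,-2],[0,0,0],1],[[0,0,-6],[0,0,0],1],[[0,0,-15],[0,0,0],1],[[0,0,-30],[0,0,0],1],[[0,0,-50],[0,0,0],1],[[0,0,-55],[0,0,0],1],[[0,0,-55],[0,0,0],1],[[0,0,-55],[0,0,0],1],[[0,0,-55],[0,0,0],1]]'
python3 - <<'E'
from h import *
print(shift([.494,-.0755,.132]))
w=robot.get_image('wrist')
for c in('yellow','blue'):
    r=robot.tip_of(w,c+'_top'); print(c,[(np.round(q['pixel'],1),round(q['conf'],2),ray(w,q['pixel'],.0735).round(4)) for q in r[:1]])
E
```

```text
time: 8.75
ee_pos: [0.5845, -0.0252, 0.0764]
ee_rot: [0.0, 0.973, 0.23, 0.0]
wrist_force: [-2.7, -0.2, 7.2]
gripper_width: 0.007
time: 9.58
ee_pos: [0.5838, -0.0251, 0.1298]
ee_rot: [-0.0, 0.973, 0.23, -0.001]
wrist_force: [-0.7, -0.4, 0.5]
gripper_width: 0.003
[-102.9    4.9   -2.1]
yellow [(array([314.1, 268.1]), 0.66, array([ 0.5856, -0.0266,  0.0735]))]
blue [(array([320.6, 426.6]), 0.43, array([ 0.4943, -0.0771,  0.0735]))]
```

```bash
python3 -m inch '[[[-8,0,0],[0,0,0],1],[[-25,1,0],[0,0,0],1],[[-48,2,0],[0,0,0],1],[[-71,3,0],[0,0,0],1],[[-90,5,0],[0,0,0],1],[[-100,5,3],[0,0,0],1],[[-103,5,12],[0,0,0],1],[[-103,5,25],[0,0,0],1],[[-103,5,31],[0,0,0],1],[[-103,5,31],[0,0,0],1]]'
python3 -m inch '[[[0,0,0],[0,0,0],1],[[0,0,0],[0,0,0],1]]'
python3 - <<'E'
from h import *
print(shift([.494,-.076,.088]))
w=robot.get_image('wrist'); cv2.imwrite('pics/w5.png',w['frame'][:,:,::-1])
r=robot.tip_of(w,'blue_top'); print([(np.round(q['pixel'],1),round(q['conf'],2),ray(w,q['pixel'],.0735).round(4)) for q in r[:1]])
p=robot.get_image('top')
for c,g in dict(purple=(253,286),red=(303,283),green=(271,240),yellow=(318,240),blue=(342,282)).items(): b=blob(p,c,g); print(c,b[0].round(1),b[1])
E
```

```text
time: 10.57
ee_pos: [0.4938, -0.0752, 0.0979]
ee_rot: [-0.001, 0.973, 0.23, -0.001]
wrist_force: [-0.2, -1.0, -0.9]
gripper_width: 0.003
time: 10.73
ee_pos: [0.4954, -0.0756, 0.0998]
ee_rot: [0.0, 0.973, 0.23, 0.0]
wrist_force: [0.1, -0.3, -0.7]
gripper_width: 0.005
[-1.4 -0.3 11.8]
[(array([312. , 292.3]), 0.68, array([ 0.4939, -0.0773,  0.0735]))]
purple [251.9 286.3] 141
red [301.4 281.8] 125
green [269.2 239.3] 141
yellow [317.7 239.5] 153h.py:21: RuntimeWarning: Mean of empty slice.
  ys,xs=np.nonzero(m); return np.array([xs.mean()+0.,ys.mean()+0.]),len(xs),np.ptp(xs)+1,np.ptp(ys)+1
  ret = ret.dtype.type(ret / rcount)
Traceback (most recent call last):
  File "h.py", line 21, in blob
    ys,xs=np.nonzero(m); return np.array([xs.mean()+0.,ys.mean()+0.]),len(xs),np.ptp(xs)+1,np.ptp(ys)+1
                                                                              ~~~~~~^^^^
ValueError: zero-size array to reduction operation maximum which has no identity
```

View pics/w5.png

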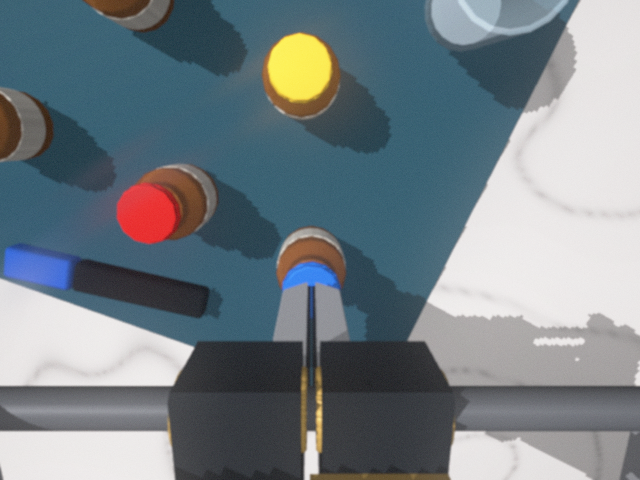

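Blue is centred sideways (columns about 283–340) but sits about 1.5 mm towards −x of the tips. I correct that and press. The vials seen so far have not moved in the top view; blue itself is hidden there by the gripper.

```bash
python3 -m inch '[[[-1,0,5],[0,0,0],1],[[-2,0,10],[0,0,0],1],[[-2,0,13],[0,0,0],1],[[-2,0,15],[0,0,0],1],[[-2,0,16],[0,0,0],1],[[-2,0,17],[0,0,0],1],[[-2,0,18],[0,0,0],1],[[-2,0,19],[0,0,0],1],[[-2,0,20],[0,0,0],1],[[-2,0,20],[0,0,0],1]]'
python3 -m inch '[[[0,0,1],[0,0,0],1],[[0,0,2],[0,0,0],1],[[0,0,3],[0,0,0],1],[[0,0,3.5],[0,0,0],1],[[0,0,3.5],[0,0,0],1]]'
```

```text
time: 11.72
ee_pos: [0.4927, -0.0767, 0.0797]
ee_rot: [-0.0, 0.973, 0.23, -0.0]
wrist_force: [-1.1, 0.8, 1.7]
gripper_width: 0.002
time: 12.13
ee_pos: [0.4927, -0.0766, 0.0765]
ee_rot: [0.0, 0.973, 0.23, -0.0]
wrist_force: [-2.7, -0.0, 6.2]
gripper_width: 0.005
```

```bash
python3 -m inch '[[[0,0,0.5],[0,0,0],1],[[0,0,0.7],[0,0,0],1],[[0,0,0.7],[0,0,0],1]]'
python3 -m inch '[[[0,0,0],[0,0,0],1],[[0,0,-2],[0,0,0],1],[[0,0,-6],[0,0,0],1],[[0,0,-15],[0,0,0],1],[[0,0,-30],[0,0,0],1],[[0,0,-60],[0,0,0],1],[[0,0,-90],[0,0,0],1],[[0,0,-110],[0,0,0],1],[[0,0,-120],[0,0,0],1],[[0,0,-120],[0,0,0],1]]'
python3 -m inch '[[[-10,10,0],[0,0,0],1],[[-30,30,0],[0,0,0],1],[[-55,55,0],[0,0,0],1],[[-80,80,0],[0,0,0],1],[[-105,105,0],[0,0,0],1],[[-120,120,0],[0,0,0],1],[[-120,120,0],[0,0,0],1],[[-120,120,0],[0,0,0],1]]'
python3 - <<'E'
from h import *
p=robot.get_image('side'); cv2.imwrite('pics/s6.png',cv2.resize(p['frame'][150:330,200:440,::-1],(800,600),interpolation=cv2.INTER_CUBIC))
for c,g in dict(purple=(297,279),red=(331,250),blue=(358,231),green=(276,244),yellow=(310,222)).items(): b=blob(p,c,g,9); print(c,b[0].round(1),b[1])
p=robot.get_image('top')
for c,g in dict(purple=(253,286),red=(303,283),green=(271,240),yellow=(318,240),blue=(342,282)).items(): b=blob(p,c,g); print(c,b[0].round(1),b[1])
E
```

```text
time: 12.38
ee_pos: [0.4927, -0.0767, 0.0761]
ee_rot: [0.0, 0.973, 0.23, -0.0]
wrist_force: [-3.1, 1.0, 7.5]
gripper_width: 0.001
time: 13.22
ee_pos: [0.4946, -0.0771, 0.1981]
ee_rot: [0.001, 0.973, 0.23, 0.003]
wrist_force: [0.5, 0.0, -0.4]
gripper_width: 0.003
time: 13.88
ee_pos: [0.4383, -0.2378, 0.194]
ee_rot: [-0.001, 0.974, 0.229, -0.001]
wrist_force: [-0.2, 0.4, -0.2]
gripper_width: 0.004
purple [297.  280.4] 154
red [331.3 249.4] 140
blue [358.  231.5] 140
green [274.5 244.1] 127
yellow [309.9 224.4] 128
purple [251.9 286.3] 141
red [301.8 282.6] 140
green [269.3 239.3] 141
yellow [317.6 239.4] 150
blue [342.6 281.6] 145
```

View pics/s6.png

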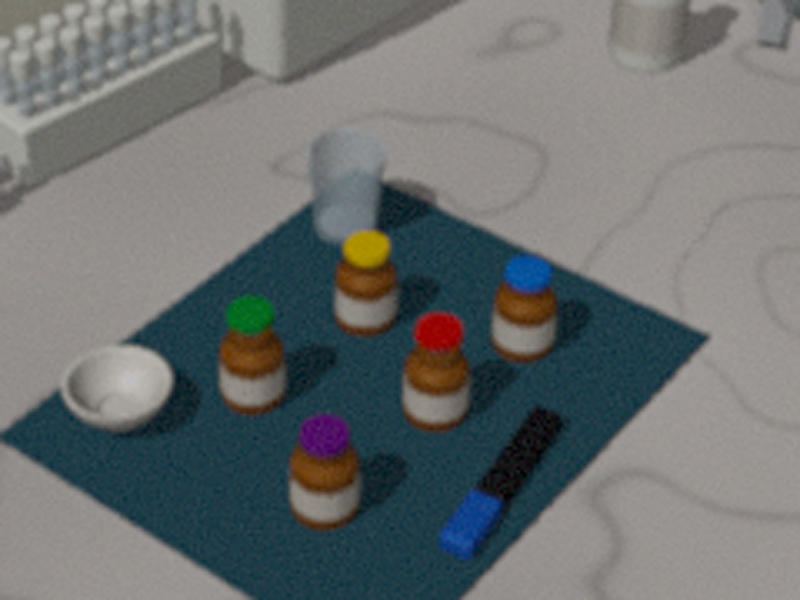

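The side crop shows purple, yellow and blue seated, red and green raised, all vials upright and everything else in place. The pressed stoppers dropped 2.5–3.0 px, while red and green moved only 0.1 px. I hand in.

```bash
python3 -c "
from station import robot
print(robot.sense()['wrist_force']); print(robot.finish_job())"
```

```text
[-0.1588685  -0.45660041 -0.68032848]
the job is handed in; nothing more can be done
None
```

I pressed the purple, yellow and blue stoppers down in that order with the closed fingertips, then moved the arm clear and handed the job in at about 14 s.

- **Force:** The wrist force at the end of each press was 7.7 N for purple, 7.2 N for yellow and 7.5 N for blue. That is past the 4.5 N where the crown starts to give at the stop. There was also a sideways load of about 3 N while pressing.
- **Stoppers:** In the last side view the three pressed stoppers sit 2.5–3.0 px lower than at the start, roughly the 8 mm stroke. Red and green moved about 0.1 px.
- **Vials and other things:** In the last top view, the stopper centres are within about 0.5 px (around 1 mm) of where they started. The vials, marker, dish and beaker look undisturbed. I did not recheck the jar, the slide box or, apart from its base in the last crop, the reagent bottle; the arm did not pass close to them.
- **Checks that disagreed or failed:** The network sometimes named the wrong vial: "purple" once pointed at green, and several side-view guesses were wrong. I discarded those by comparing with the pictures. One mid-run colour check of blue failed because the gripper hid it; repeated afterwards, it was fine.

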